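# Hang the washed ear defenders to drain and dry

### The arm

A 6-joint arm with a two-finger parallel gripper is mounted at the origin on the work surface. World frame = base frame: x ahead of the robot, y to its left, z up, the work surface at z = 0. Lengths are in m, angles in degrees, forces in N, time in s.
With the tool pointing down it reaches from about 0.375 to 0.9 m from the base axis. Payload 3.1 kg.
Tool frame: the origin (TCP) lies on the centre line of the jaws, within the pads' length; the fingertips stand 8 mm ahead of it and the grasp point (between the pads) lies 11 mm behind it; z points along the fingers, y is the line along which they close (so a half turn about z gives the same grasp; the last joint's range is limited). The gripper opens to 87 mm and grips with 3 to 60 N. Pads are 19 mm wide; open, the fingers measure 117 mm over their backs; the gripper's body (75 mm by 190 mm) begins 51 mm behind the grasp point.
Start: joints at [-10.227, 30.224, 82.088, -0, 67.689, -10.227], TCP at [0.625, 0, 0.231] pointing down, gripper open.
Joint ranges: [-176.69, 176.69], [-43.24, 126.21], [12.49, 139.97], [-82, 262], [0, 151.66], [-163.58, 163.58]. Speed limits (degrees/s): [159.86, 159.86, 180, 180, 180, 180].

### API

Orientations are given as a 3x3 rotation matrix whose columns are the frame's x, y, z axes.
In Python, from rig import env gives the robot as it stands.
- The arm moves only by the tool send_rows, never from a script. Its argument "plan" is a list that holds one entry, the list of rows, each a list of 6 numbers: the shift along the world's x, y, z in cm, then the turn, a rotation vector about the world's x, y, z in degrees. A call has 1 to 10 rows; each row shifts and turns the commanded pose from where the row before left it; what a row does not reach is not made up. A row lasts 1/8 s, in which the tool goes at most 62.5 mm and 10.7 degrees, less where a joint would pass 70% of its speed; a pose out of reach is approached as far as the arm can. A call with a gripper value outside its range is refused whole. "gripper" is the opening, from 0 (shut) to 1 (fully open), set as the call begins (left out, the last holds). The fingers move at their own pace and stop on an object; "force" is the grip in N (left out, the last holds). Time passes only in rows, so rows that do not move let the fingers close. It gives the time, the measured TCP pose, the force, the opening and the grip force at its end, in the units of the state.
- env.get_state(): the state, without advancing time (a new reading comes with each control period).
- env.read_camera(name): name is "scene" or "side" or "wrist"; returns a dict with "pixels" (420x560x3 uint8, blue, green, red), "K" (3x3 intrinsics, pixels), "cam_to_world" (4x4, takes a point from camera to world coordinates); the wrist camera has in their place "tool_from_camera" (4x4, takes a point from camera to tool coordinates, whose origin is the TCP and whose axes are the flange's). Camera axes: x right, y up, looking along -z (the intrinsics and any distortion apply to the point x, -y, -z); pixel columns grow to the right and rows downward; lengths in m; the calibration is good to about 2 mm. A picture is of the moment at which its call begins: read the wrist's pose just before it. There is no depth.
- env.close_job(): hands the job in; it is judged then, once.
The state is a dict: "time_s": time; "joints": joint angles; "dq": joint speeds; "joint_torque": joint torques, N m; "position": TCP position; "tool_rot": TCP orientation; "contact_force": force on the tool from outside, world axes, zero at the start; "ft_torque": the same for the moment, N m; "gripper_width": finger opening in m; "grip_force": force on a finger pad.
Only numpy, scipy, OpenCV 4.12 (cv2) and the standard library are available. Lean on these libraries where they do the work, as an engineer would, in place of code of your own. Each camera call takes 0.05 s, during which the arm holds its last target. There are 200 camera calls.

### The job

First move every dry pair of ear defenders from the bar above the drip tray over to the stand's other bar; then hang all the washed pairs standing on the bench over the bar above the drip tray, each pair with one cup on either side of the bar. When all of them hang free, push the drying fan's lever fully over to its other side, and leave everything else on the bench where it stands.

Things in the scene. Friction and masses are not known exactly. Their poses are not given: they have to be found in the camera images.
- wet_1: Washed ear defenders, standing on the bench on their cups at the start; may be absent (None). Two black box-like cups, 26 (y) x 56 (x) x 76 mm high, centred at y = +-68 mm, joined by a steel band, 22 mm wide (x), arching over between them in the yz plane. 162 mm over the cups, 154 mm high, 0.2 to 0.3 kg. Origin: midway between the cups, level with their undersides; z up, y from cup to cup.
- wet_2: Washed ear defenders, standing on the bench on their cups at the start; may be absent (None). Same make as wet_1. On the middle of the band sits a black rubber crown pad to grip from above: 22 mm across (x), 44 mm along the band (y), from 124 to 154 mm above the origin.
- wet_3: Washed ear defenders, standing on the bench on their cups at the start; may be absent (None). Same make as wet_1. The middle of the band is flat and level for 45 mm to either side, its underside 122 mm above the origin, so hung over a bar the origin lies 122 mm below the bar's top; beyond that it slopes down to the cups.
- dry_1: Dry ear defenders, same make as wet_1, hanging at the start over the bar above the drip tray; may be absent (None). It hangs in the robot's half of the bar.
- dry_2: Dry ear defenders, same make as wet_1, hanging at the start over the bar above the drip tray; may be absent (None). It hangs in the middle of the bar.
- dry_3: Dry ear defenders, same make as wet_1, hanging at the start over the bar above the drip tray; may be absent (None). It hangs in the far half of the bar.
- rack: Fixed drying stand of steel: two parallel horizontal bars, 12 mm thick and 400 mm long along the stand's x, their tops 145 mm above the bench, at y = +105 mm (left bar) and y = -105 mm (right bar) of the stand's frame. 14 mm posts at the bars' ends (x = +-200 mm). Origin: on the bench in the middle; z up.
- bar_left (a point): Top of the left bar (stand's +y side), halfway along it; x along the bar, z up.
- bar_right (a point): Top of the right bar (stand's -y side), halfway along it; x along the bar, z up.
- drip_tray: Steel drip tray, 340 x 180 x 14 mm, with a raised rim, fixed on the bench under one of the two bars, which one varies. Origin: centre of its underside, below the middle of that bar. Under the other bar lies a flat cardboard slide folder instead.
- fan_switch (a joint): The drying fan's toggle lever, in rad: starts at 0 (off) to 0.2; on is fully over at 1.0. It stays where it is left and needs about 1 N at its tip. It pivots about its base's y axis, 22 mm above the bench over the base's origin; at 0 it leans 0.5 rad to the base's -x, at 1.0 0.5 rad to +x.
- fan_switch_tip (a point): Centre of the lever's black ball end, 26 mm in diameter, 80 mm from the pivot.
- fan_switch_base: Fixed base block of the lever, grey, 70 (x) x 50 (y) x 25 mm high. Origin: centre of its underside; the lever is pushed over from -x to +x.
- specimen_pot: Bystander: small specimen jar, 38 mm across, 60 mm high. Origin: underside.
- slide_box: Bystander: grey slide box, 80 x 150 x 36 mm. Origin: underside.
- mouse: Bystander: black computer mouse, 110 x 60 x 34 mm. Origin: underside.
- wash_bottle: Bystander: bottle, 64 mm across, 150 mm high. Origin: underside.
- mug: Bystander: white mug, 76 mm across, 90 mm high, handle at +y. Origin: underside.
- stain_jar: Bystander: jar of stain, 60 mm across, 90 mm high. Origin: underside.
Not all that is in view belongs to the job. Leave any red look-alike of the wet_1 alone.

How it is judged (in metres and radians):
On the way, in this order (a step that is already met when the one before it is completed fails the run):
1. every dry pair hangs over the bar without the drip tray (((y of drip_tray in the frame of rack above 0 m and (x of dry_1 in the frame of bar_right between -0.19 and 0.19 m and y of dry_1 in the frame of bar_right between -0.055 and 0.055 m and z of dry_1 in the frame of bar_right between -0.135 and -0.09 m and angle between dry_1's own z axis and vertical below 0.5 rad and angle between the x axis of dry_1 and the x axis of rack, either way round below 0.6 rad and contact force between dry_1 and rack above 0.5 N and linear speed of dry_1 below 0.05 m/s) and (x of dry_2 in the frame of bar_right between -0.19 and 0.19 m and y of dry_2 in the frame of bar_right between -0.055 and 0.055 m and z of dry_2 in the frame of bar_right between -0.135 and -0.09 m and angle between dry_2's own z axis and vertical below 0.5 rad and angle between the x axis of dry_2 and the x axis of rack, either way round below 0.6 rad and contact force between dry_2 and rack above 0.5 N and linear speed of dry_2 below 0.05 m/s) and (x of dry_3 in the frame of bar_right between -0.19 and 0.19 m and y of dry_3 in the frame of bar_right between -0.055 and 0.055 m and z of dry_3 in the frame of bar_right between -0.135 and -0.09 m and angle between dry_3's own z axis and vertical below 0.5 rad and angle between the x axis of dry_3 and the x axis of rack, either way round below 0.6 rad and contact force between dry_3 and rack above 0.5 N and linear speed of dry_3 below 0.05 m/s)) or (y of drip_tray in the frame of rack below 0 m and (x of dry_1 in the frame of bar_left between -0.19 and 0.19 m and y of dry_1 in the frame of bar_left between -0.055 and 0.055 m and z of dry_1 in the frame of bar_left between -0.135 and -0.09 m and angle between dry_1's own z axis and vertical below 0.5 rad and angle between the x axis of dry_1 and the x axis of rack, either way round below 0.6 rad and contact force between dry_1 and rack above 0.5 N and linear speed of dry_1 below 0.05 m/s) and (x of dry_2 in the frame of bar_left between -0.19 and 0.19 m and y of dry_2 in the frame of bar_left between -0.055 and 0.055 m and z of dry_2 in the frame of bar_left between -0.135 and -0.09 m and angle between dry_2's own z axis and vertical below 0.5 rad and angle between the x axis of dry_2 and the x axis of rack, either way round below 0.6 rad and contact force between dry_2 and rack above 0.5 N and linear speed of dry_2 below 0.05 m/s) and (x of dry_3 in the frame of bar_left between -0.19 and 0.19 m and y of dry_3 in the frame of bar_left between -0.055 and 0.055 m and z of dry_3 in the frame of bar_left between -0.135 and -0.09 m and angle between dry_3's own z axis and vertical below 0.5 rad and angle between the x axis of dry_3 and the x axis of rack, either way round below 0.6 rad and contact force between dry_3 and rack above 0.5 N and linear speed of dry_3 below 0.05 m/s)))), for 0.2 s.
2. every washed pair hangs over the bar above the drip tray (((y of drip_tray in the frame of rack above 0 m and (x of wet_1 in the frame of bar_left between -0.19 and 0.19 m and y of wet_1 in the frame of bar_left between -0.055 and 0.055 m and z of wet_1 in the frame of bar_left between -0.135 and -0.09 m and angle between wet_1's own z axis and vertical below 0.5 rad and angle between the x axis of wet_1 and the x axis of rack, either way round below 0.6 rad and contact force between wet_1 and rack above 0.5 N and linear speed of wet_1 below 0.05 m/s) and (x of wet_2 in the frame of bar_left between -0.19 and 0.19 m and y of wet_2 in the frame of bar_left between -0.055 and 0.055 m and z of wet_2 in the frame of bar_left between -0.135 and -0.09 m and angle between wet_2's own z axis and vertical below 0.5 rad and angle between the x axis of wet_2 and the x axis of rack, either way round below 0.6 rad and contact force between wet_2 and rack above 0.5 N and linear speed of wet_2 below 0.05 m/s) and (x of wet_3 in the frame of bar_left between -0.19 and 0.19 m and y of wet_3 in the frame of bar_left between -0.055 and 0.055 m and z of wet_3 in the frame of bar_left between -0.135 and -0.09 m and angle between wet_3's own z axis and vertical below 0.5 rad and angle between the x axis of wet_3 and the x axis of rack, either way round below 0.6 rad and contact force between wet_3 and rack above 0.5 N and linear speed of wet_3 below 0.05 m/s)) or (y of drip_tray in the frame of rack below 0 m and (x of wet_1 in the frame of bar_right between -0.19 and 0.19 m and y of wet_1 in the frame of bar_right between -0.055 and 0.055 m and z of wet_1 in the frame of bar_right between -0.135 and -0.09 m and angle between wet_1's own z axis and vertical below 0.5 rad and angle between the x axis of wet_1 and the x axis of rack, either way round below 0.6 rad and contact force between wet_1 and rack above 0.5 N and linear speed of wet_1 below 0.05 m/s) and (x of wet_2 in the frame of bar_right between -0.19 and 0.19 m and y of wet_2 in the frame of bar_right between -0.055 and 0.055 m and z of wet_2 in the frame of bar_right between -0.135 and -0.09 m and angle between wet_2's own z axis and vertical below 0.5 rad and angle between the x axis of wet_2 and the x axis of rack, either way round below 0.6 rad and contact force between wet_2 and rack above 0.5 N and linear speed of wet_2 below 0.05 m/s) and (x of wet_3 in the frame of bar_right between -0.19 and 0.19 m and y of wet_3 in the frame of bar_right between -0.055 and 0.055 m and z of wet_3 in the frame of bar_right between -0.135 and -0.09 m and angle between wet_3's own z axis and vertical below 0.5 rad and angle between the x axis of wet_3 and the x axis of rack, either way round below 0.6 rad and contact force between wet_3 and rack above 0.5 N and linear speed of wet_3 below 0.05 m/s)))), for 0.2 s.
3. then the fan's lever is fully over (value of joint fan_switch above 0.93 rad), for 0.2 s.
At the end, for the whole second after the job is handed in: Dry pairs hang on the bar without drip tray, washed pairs on the bar above it: borne by it, at rest, a cup each side (origin within 55 mm sideways, 90-135 mm below bar top; tilt < 0.5 rad; within 0.6 rad of square across the bar). Fan lever past 0.93 rad (((y of drip_tray in the frame of rack above 0 m and (x of dry_1 in the frame of bar_right between -0.19 and 0.19 m and y of dry_1 in the frame of bar_right between -0.055 and 0.055 m and z of dry_1 in the frame of bar_right between -0.135 and -0.09 m and angle between dry_1's own z axis and vertical below 0.5 rad and angle between the x axis of dry_1 and the x axis of rack, either way round below 0.6 rad and contact force between dry_1 and rack above 0.5 N and linear speed of dry_1 below 0.05 m/s) and (x of dry_2 in the frame of bar_right between -0.19 and 0.19 m and y of dry_2 in the frame of bar_right between -0.055 and 0.055 m and z of dry_2 in the frame of bar_right between -0.135 and -0.09 m and angle between dry_2's own z axis and vertical below 0.5 rad and angle between the x axis of dry_2 and the x axis of rack, either way round below 0.6 rad and contact force between dry_2 and rack above 0.5 N and linear speed of dry_2 below 0.05 m/s) and (x of dry_3 in the frame of bar_right between -0.19 and 0.19 m and y of dry_3 in the frame of bar_right between -0.055 and 0.055 m and z of dry_3 in the frame of bar_right between -0.135 and -0.09 m and angle between dry_3's own z axis and vertical below 0.5 rad and angle between the x axis of dry_3 and the x axis of rack, either way round below 0.6 rad and contact force between dry_3 and rack above 0.5 N and linear speed of dry_3 below 0.05 m/s)) or (y of drip_tray in the frame of rack below 0 m and (x of dry_1 in the frame of bar_left between -0.19 and 0.19 m and y of dry_1 in the frame of bar_left between -0.055 and 0.055 m and z of dry_1 in the frame of bar_left between -0.135 and -0.09 m and angle between dry_1's own z axis and vertical below 0.5 rad and angle between the x axis of dry_1 and the x axis of rack, either way round below 0.6 rad and contact force between dry_1 and rack above 0.5 N and linear speed of dry_1 below 0.05 m/s) and (x of dry_2 in the frame of bar_left between -0.19 and 0.19 m and y of dry_2 in the frame of bar_left between -0.055 and 0.055 m and z of dry_2 in the frame of bar_left between -0.135 and -0.09 m and angle between dry_2's own z axis and vertical below 0.5 rad and angle between the x axis of dry_2 and the x axis of rack, either way round below 0.6 rad and contact force between dry_2 and rack above 0.5 N and linear speed of dry_2 below 0.05 m/s) and (x of dry_3 in the frame of bar_left between -0.19 and 0.19 m and y of dry_3 in the frame of bar_left between -0.055 and 0.055 m and z of dry_3 in the frame of bar_left between -0.135 and -0.09 m and angle between dry_3's own z axis and vertical below 0.5 rad and angle between the x axis of dry_3 and the x axis of rack, either way round below 0.6 rad and contact force between dry_3 and rack above 0.5 N and linear speed of dry_3 below 0.05 m/s))) and ((y of drip_tray in the frame of rack above 0 m and (x of wet_1 in the frame of bar_left between -0.19 and 0.19 m and y of wet_1 in the frame of bar_left between -0.055 and 0.055 m and z of wet_1 in the frame of bar_left between -0.135 and -0.09 m and angle between wet_1's own z axis and vertical below 0.5 rad and angle between the x axis of wet_1 and the x axis of rack, either way round below 0.6 rad and contact force between wet_1 and rack above 0.5 N and linear speed of wet_1 below 0.05 m/s) and (x of wet_2 in the frame of bar_left between -0.19 and 0.19 m and y of wet_2 in the frame of bar_left between -0.055 and 0.055 m and z of wet_2 in the frame of bar_left between -0.135 and -0.09 m and angle between wet_2's own z axis and vertical below 0.5 rad and angle between the x axis of wet_2 and the x axis of rack, either way round below 0.6 rad and contact force between wet_2 and rack above 0.5 N and linear speed of wet_2 below 0.05 m/s) and (x of wet_3 in the frame of bar_left between -0.19 and 0.19 m and y of wet_3 in the frame of bar_left between -0.055 and 0.055 m and z of wet_3 in the frame of bar_left between -0.135 and -0.09 m and angle between wet_3's own z axis and vertical below 0.5 rad and angle between the x axis of wet_3 and the x axis of rack, either way round below 0.6 rad and contact force between wet_3 and rack above 0.5 N and linear speed of wet_3 below 0.05 m/s)) or (y of drip_tray in the frame of rack below 0 m and (x of wet_1 in the frame of bar_right between -0.19 and 0.19 m and y of wet_1 in the frame of bar_right between -0.055 and 0.055 m and z of wet_1 in the frame of bar_right between -0.135 and -0.09 m and angle between wet_1's own z axis and vertical below 0.5 rad and angle between the x axis of wet_1 and the x axis of rack, either way round below 0.6 rad and contact force between wet_1 and rack above 0.5 N and linear speed of wet_1 below 0.05 m/s) and (x of wet_2 in the frame of bar_right between -0.19 and 0.19 m and y of wet_2 in the frame of bar_right between -0.055 and 0.055 m and z of wet_2 in the frame of bar_right between -0.135 and -0.09 m and angle between wet_2's own z axis and vertical below 0.5 rad and angle between the x axis of wet_2 and the x axis of rack, either way round below 0.6 rad and contact force between wet_2 and rack above 0.5 N and linear speed of wet_2 below 0.05 m/s) and (x of wet_3 in the frame of bar_right between -0.19 and 0.19 m and y of wet_3 in the frame of bar_right between -0.055 and 0.055 m and z of wet_3 in the frame of bar_right between -0.135 and -0.09 m and angle between wet_3's own z axis and vertical below 0.5 rad and angle between the x axis of wet_3 and the x axis of rack, either way round below 0.6 rad and contact force between wet_3 and rack above 0.5 N and linear speed of wet_3 below 0.05 m/s))) and value of joint fan_switch above 0.93 rad); the robot touches nothing.
It fails at once if another thing on the bench is shoved more than 6 cm or tipped over (distance of specimen_pot from where it was at the start of the episode above 0.06 m or angle between specimen_pot's own z axis and vertical above 0.7 rad or distance of slide_box from where it was at the start of the episode above 0.06 m or angle between slide_box's own z axis and vertical above 0.7 rad or distance of mouse from where it was at the start of the episode above 0.06 m or angle between mouse's own z axis and vertical above 0.7 rad or distance of wash_bottle from where it was at the start of the episode above 0.06 m or angle between wash_bottle's own z axis and vertical above 0.7 rad or distance of mug from where it was at the start of the episode above 0.06 m or angle between mug's own z axis and vertical above 0.7 rad or distance of stain_jar from where it was at the start of the episode above 0.06 m or angle between stain_jar's own z axis and vertical above 0.7 rad).
Of dry_1, dry_2, dry_3 only 2 to 3 are there at a start; the rules pass over those that are not, and their reading is None.
Of wet_1, wet_2, wet_3 only 2 to 3 are there at a start; the rules pass over those that are not, and their reading is None.
At some moment in a run one of wet_1, wet_2, wet_3 may be knocked a few centimetres aside while the robot is not near it.
It also fails if it takes over 210 s, if anything falls off the work surface, if the arm or the gripper's body presses on something with over 40 N, if the wrist force passes 120 N, or if a joint passes its speed limit or range.

## Working session

There is one attempt and no reset: what is moved stays moved. The work goes in short steps, Python scripts to look and compute and a tool call to move; the robot and the scene stay as the last step left them, time stands still between calls to the robot, and variables do not carry over. Pictures are saved under pics/ and viewed, at most 16 in all, crops included, and the job is handed in when it is done.

Besides the shell and the picture viewer there is one more tool, called after "Emit:" as name(argument=value, ...), one argument or row to a line, values as JSON. send_rows: Moves the arm, as the interface text tells. Its arguments: {"type":"object","properties":{"plan":{"type":"array","items":{"type":"array","items":{"type":"array","items":{"type":"number"}}}},"gripper":{"type":"number"},"force":{"type":"number"}},"required":["plan"]}

```bash
ls; mkdir -p pics
cat > h.py <<'E'
import sys; sys.path.insert(0,'.')
import numpy as np, cv2
from rig import env
def grab(n,f=None):
    s=env.get_state(); c=env.read_camera(n)
    if n=='wrist':
        T=np.eye(4);T[:3,:3]=np.array(s['tool_rot']);T[:3,3]=s['position']
        c['cam_to_world']=T@np.array(c['tool_from_camera'])
    if f: cv2.imwrite('pics/'+f+'.png',c['pixels'])
    return c
def ray(c,u,v):
    K=np.array(c['K']);M=np.array(c['cam_to_world'])
    d=np.linalg.solve(K,[u,v,1.]);d=M[:3,:3]@[d[0],-d[1],-d[2]]
    return M[:3,3],d/np.linalg.norm(d)
def onz(c,u,v,z):
    o,d=ray(c,u,v);return o+d*(z-o[2])/d[2]
def proj(c,p):
    M=np.linalg.inv(np.array(c['cam_to_world']));q=M[:3,:3]@p+M[:3,3]
    w=np.array(c['K'])@[q[0],-q[1],-q[2]];return w[:2]/w[2]
def tri(a,ua,b,ub):
    o1,d1=ray(a,*ua);o2,d2=ray(b,*ub)
    t=np.linalg.lstsq(np.c_[d1,-d2],o2-o1,rcond=None)[0]
    p,q=o1+t[0]*d1,o2+t[1]*d2
    return (p+q)/2,np.linalg.norm(p-q)
E
python3 - <<'E'
from h import *
for n in('scene','side','wrist'):
    c=grab(n,n+'0'); print(n,{k:(np.round(v,3).tolist() if k!='pixels' else v.shape) for k,v in c.items()})
print(env.get_state())
E
```

```text
pics
scene {'pixels': (420, 560, 3), 'K': [[402.758, 0.0, 279.078], [0.0, 402.758, 206.904], [0.0, 0.0, 1.0]], 'cam_to_world': [[0.856, -0.433, 0.281, 0.848], [0.517, 0.702, -0.49, -0.39], [0.015, 0.565, 0.825, 0.935], [0.0, 0.0, 0.0, 1.0]]}
side {'pixels': (420, 560, 3), 'K': [[420.771, 0.0, 282.2], [0.0, 420.771, 213.801], [0.0, 0.0, 1.0]], 'cam_to_world': [[-0.995, 0.043, -0.092, 0.455], [-0.101, -0.527, 0.844, 1.043], [-0.012, 0.849, 0.529, 0.729], [0.0, 0.0, 0.0, 1.0]]}
wrist {'pixels': (420, 560, 3), 'K': [[323.369, 0.0, 282.108], [0.0, 323.369, 205.862], [0.0, 0.0, 1.0]], 'tool_from_camera': [[-0.0, 0.96, 0.279, 0.076], [1.0, 0.0, 0.0, -0.0], [0.0, 0.279, -0.96, -0.153], [0.0, 0.0, 0.0, 1.0]], 'cam_to_world': [[1.0, -0.0, 0.002, 0.625], [-0.0, 0.96, 0.279, 0.076], [-0.002, -0.279, 0.96, 0.383], [0.0, 0.0, 0.0, 1.0]]}
{'time_s': 0.15, 'joints': array([-1.02265242e+01,  3.02671975e+01,  8.21407841e+01, -1.28418699e-04,
        6.76876658e+01, -1.02273978e+01]), 'dq': array([-0.10290159, -0.09356976, -0.25046108, -0.04059535,  0.02507389,
        0.08348692]), 'joint_torque': array([ 9.14956272e-04, -4.40429199e+01, -1.76841742e+01,  6.33679633e-02,
        5.52540855e-02, -1.06930895e-04]), 'position': array([6.24448596e-01, 1.36739796e-04, 2.29784399e-01]), 'tool_rot': array([[-1.58574760e-05,  9.99998650e-01, -1.64320963e-03],
       [ 9.99999957e-01,  1.63411572e-05,  2.94338481e-04],
       [ 2.94364936e-04, -1.64320490e-03, -9.99998607e-01]]), 'contact_force': array([ 0.43708155, -0.12422943, -0.12229128]), 'ft_torque': array([0.0115018 , 0.02085684, 0.00907792]), 'grip_force': 0.0, 'gripper_width': 0.08693563080183167}
```

View pics/scene0.png

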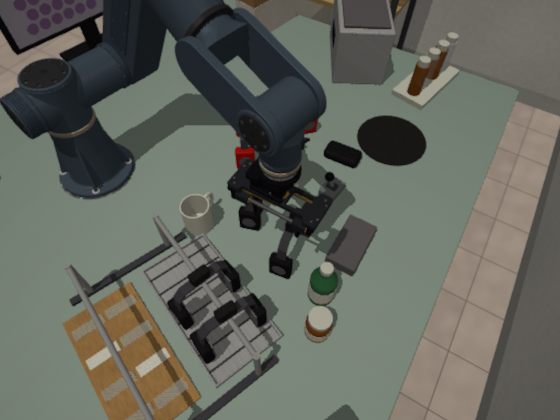

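View pics/side0.png

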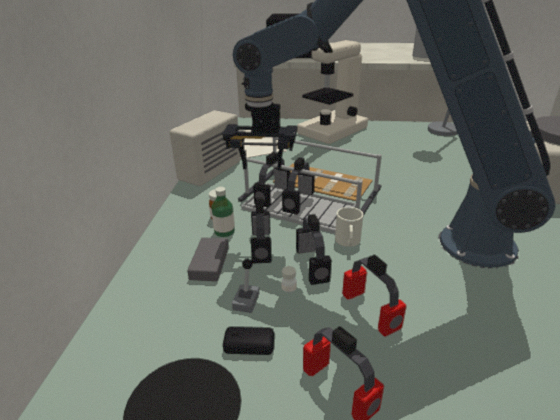

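Scene: dry pairs hang on the tray bar at about (205,290) and (230,325). The cardboard folder is under the lower-left bar, and the arm hides the wet pairs. Side: wet pairs near (260,235) and (315,250), red look-alikes at the bottom right, lever at (247,280).

View pics/wrist0.png

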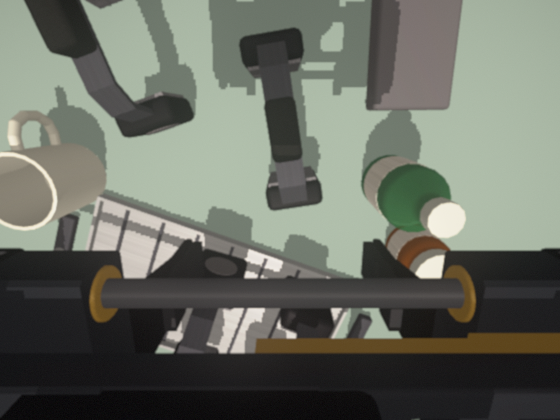

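Run:
```python
from h import *
c=grab('scene');s=grab('side');w=grab('wrist')
P=lambda n,a,u,v,z:print(n,onz(a,u,v,z).round(3))
for n,u in(('barT a',(158,220)),('barT b',(262,368)),('barF a',(72,268)),('barF b',(158,420))):P(n,c,*u,.139)
P('tray c',c,213,306,.01)
P('dry n pad',c,203,273,.17);P('dry f',c,233,310,.17)
P('wetA pad w',w,283,128,.15);P('wetA cup far',w,272,48,.07);P('near',w,294,190,.07)
P('wetB cup',w,160,115,.07);P('wetB cup2',w,55,25,.07)
P('lever tip',s,247,265,.09);P('lever base',s,246,300,.025)
P('wetB side cup',s,320,270,.04);P('wetB other',s,304,240,.04);P('pad',s,312,221,.15)
P('pot',s,289,280,.03);P('mouse',s,249,340,.034);P('mug',s,349,225,.05);P('box',s,209,260,.02);P('bottle',s,223,215,.07)
```

```text
barT a [ 0.356 -0.097  0.139]
barT b [ 0.739 -0.248  0.139]
barF a [ 0.28  -0.288  0.139]
barF b [ 0.63  -0.416  0.139]
tray c [ 0.547 -0.168  0.01 ]
dry n pad [ 0.539 -0.16   0.17 ]
dry f [ 0.637 -0.192  0.17 ]
wetA pad w [0.625 0.065 0.15 ]
wetA cup far [0.615 0.131 0.07 ]
near [0.636 0.002 0.07 ]
wetB cup [0.51  0.074 0.07 ]
wetB cup2 [0.427 0.149 0.07 ]
lever tip [0.626 0.262 0.09 ]
lever base [0.624 0.314 0.025]
wetB side cup [0.451 0.205 0.04 ]
wetB other [0.499 0.077 0.04 ]
pad [0.476 0.147 0.15 ]
pot [0.527 0.239 0.03 ]
mouse [0.594 0.441 0.034]
mug [0.372 0.005 0.05 ]
box [0.752 0.164 0.02 ]
bottle [0.743 0.012 0.07 ]
```

Emit:
send_rows(
  plan=[
    [[0,-2,5,0,0,0],[0,-3,5,0,0,0],[0,-4,5,0,0,0],[0,-5,5,0,0,0],[0,-5,4,0,0,0],[0,-5,0,0,0,0],[0,-3,0,0,0,0],[0,0,0,0,0,0],[0,0,0,0,0,0]],
  ],
)

```text
time_s: 1.42
position: [0.6249, -0.2613, 0.4623]
tool_rot: [[-0.0, 1.0, -0.001], [1.0, 0.0, 0.001], [0.001, -0.001, -1.0]]
contact_force: [-0.2, 0.4, 0.2]
gripper_width: 0.087
grip_force: 0.0
```

Run:
```python
from h import *
w=grab('wrist','wrist1');c=grab('scene','scene1');s=grab('side','side1')
```

```text
(no output)
```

View pics/wrist1.png

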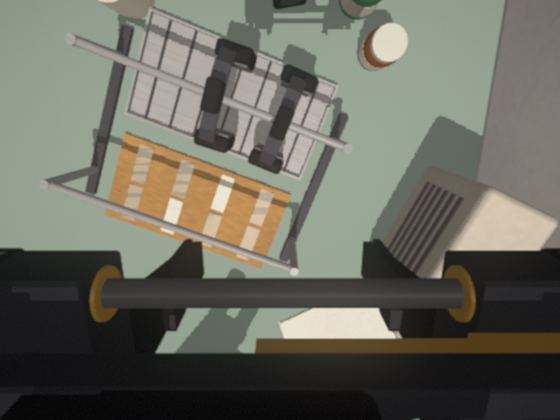

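View pics/side1.png

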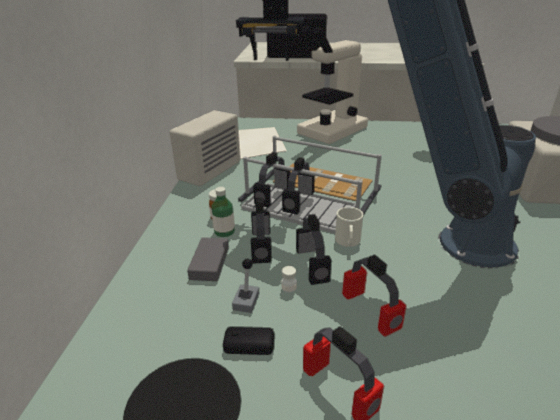

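Two dry pairs: pads at about (213,95) and (284,122), cups on either side of the tray bar, whose ends are at (70,40) and (348,149). Folder bar ends at (45,183) and (295,270). In the side view the two black pairs on the bench are the only wet ones.

Run:
```python
from h import *
im=cv2.imread('pics/wrist1.png');w=grab('wrist')
out=cv2.resize(im[0:280,30:400],None,fx=2,fy=2,interpolation=cv2.INTER_CUBIC)
cv2.imwrite('pics/w1crop.png',cv2.convertScaleAbs(out,alpha=1.8,beta=20))
c=cv2.imread('pics/scene1.png')
cv2.imwrite('pics/s1crop.png',cv2.convertScaleAbs(cv2.resize(c[100:380,150:430],None,fx=2,fy=2),alpha=1.5,beta=20))
P=lambda n,u,v,z:print(n,onz(w,u,v,z).round(3))
P('T a',70,39,.139);P('T b',347,149,.139);P('F a',45,183,.139);P('F b',295,270,.139)
P('d1 pad',212,96,.177);P('d1 cupT',235,53,.1);P('d1 cupB',214,139,.1)
P('d2 pad',284,124,.177);P('d2 cupT',298,77,.1);P('d2 cupB',267,160,.1)
```

```text
T a [ 0.341 -0.091  0.139]
T b [ 0.72  -0.236  0.139]
F a [ 0.268 -0.288  0.139]
F b [ 0.646 -0.432  0.139]
d1 pad [ 0.535 -0.165  0.177]
d1 cupT [ 0.556 -0.102  0.1  ]
d1 cupB [ 0.518 -0.225  0.1  ]
d2 pad [ 0.627 -0.2    0.177]
d2 cupT [ 0.649 -0.134  0.1  ]
d2 cupB [ 0.601 -0.258  0.1  ]
```

View pics/w1crop.png

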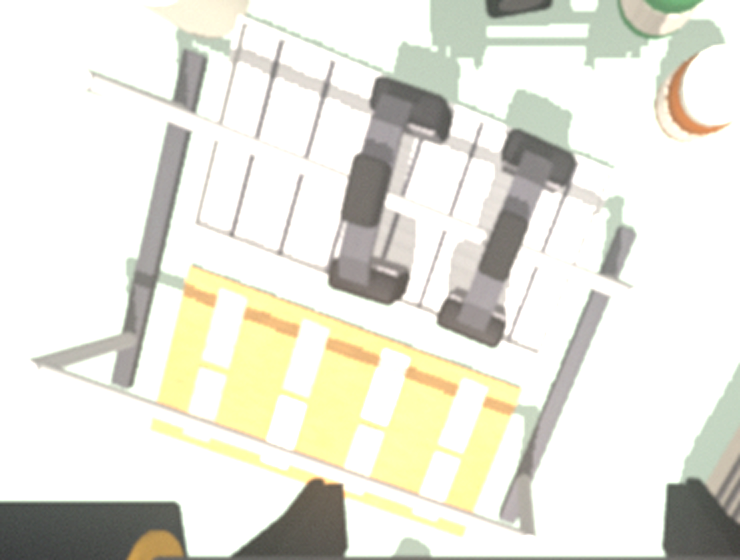

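View pics/s1crop.png

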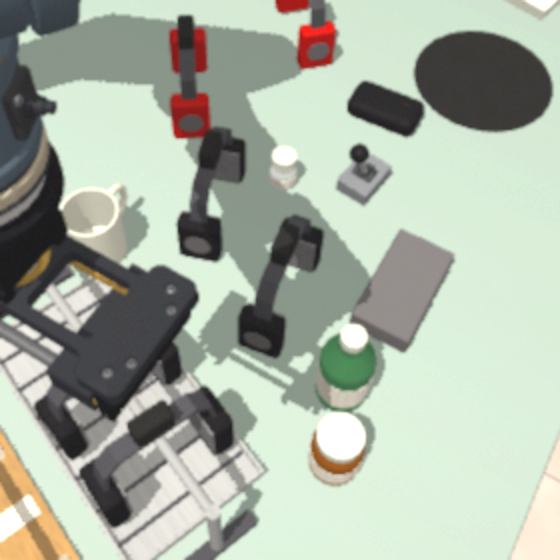

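Wrist crop: pads at crop (367,190) and (505,246), both roughly square across the bar. Scene crop: wet A pad at (296,243), wet B pad at (215,150), and the far dry pad at (152,424).

Run:
```python
from h import *
w=grab('wrist');c=grab('scene');s=grab('side')
print('d3',tri(w,(282.5,123),c,(226,312)))
print('wetB',tri(s,(312,222),c,(257,175)))
print('d3 side',tri(w,(282.5,123),s,(271,158)),'d2',tri(w,(213.5,95),s,(300,163)))
print('lever',tri(s,(247,264),c,(330,177)))
for n,u,z in(('A pad',(298,221),.15),('A near',(281,264),.04),('A far',(303,223),.06),('B pad',(257,175),.15),('B near',(251,219),.04),('B far',(263,179),.05),('base',(332,186),.02)):print(n,onz(c,*u,z).round(3))
```

```text
d3 (array([ 0.62509073, -0.19957417,  0.1596547 ]), np.float64(0.001456706861455501))
wetB (array([0.47772377, 0.13673082, 0.13954509]), np.float64(0.002405910595526264))
d3 side (array([ 0.62456628, -0.19911846,  0.16180424]), np.float64(0.002066919727330802)) d2 (array([ 0.5305073 , -0.16352959,  0.16318654]), np.float64(0.006880421084340266))
lever (array([0.62664027, 0.26363126, 0.09403456]), np.float64(0.00138562705081374))
A pad [0.638 0.065 0.15 ]
A near [ 0.635 -0.002  0.04 ]
A far [0.628 0.119 0.06 ]
B pad [0.484 0.13  0.15 ]
B near [0.5   0.069 0.04 ]
B far [0.459 0.193 0.05 ]
base [0.628 0.295 0.02 ]
```

Emit:
send_rows(
  plan=[
    [[-2,2,-3,0,0,-7],[-2,2,-4,0,0,-7],[-2,2,-4,0,0,-6.7],[-2,2,-4,0,0,0],[-1,1.6,-3,0,0,0],[0,0,0,0,0,0],[0,0,0,0,0,0]],
  ],
  gripper=0.65,
  force=25,
)

```text
time_s: 2.65
position: [0.5366, -0.167, 0.2842]
tool_rot: [[0.353, 0.936, 0.003], [0.936, -0.353, -0.002], [-0.001, 0.004, -1.0]]
contact_force: [-0.4, -0.9, -0.4]
gripper_width: 0.0567
grip_force: 0.0
```

Emit:
send_rows(
  plan=[
    [[-0.2,0.2,-4,0,0,0],[-0.1,0,-4,0,0,0],[0,0,-2.5,0,0,0],[0,0,-2,0,0,0],[0,0,0,0,0,0]],
  ],
)

```text
time_s: 3.28
position: [0.533, -0.1651, 0.1576]
tool_rot: [[0.354, 0.935, 0.0], [0.935, -0.354, -0.0], [-0.0, 0.001, -1.0]]
contact_force: [0.3, -0.3, -0.3]
gripper_width: 0.0563
grip_force: 0.0
```

Run:
```python
from h import *
a=grab('wrist')['pixels']; b=grab('scene')['pixels']
cv2.imwrite('pics/g1.png',cv2.convertScaleAbs(np.hstack([a[150:420,100:460],cv2.resize(b[190:390,130:330],(270,270))]),alpha=1.8,beta=20))
```

```text
(no output)
```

View pics/g1.png

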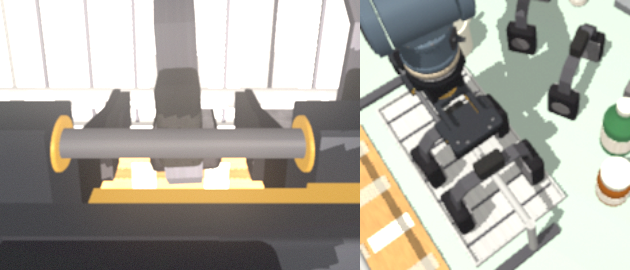

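The pad sits centred between the fingers, at crop (180,110). I'll close on it and lift.

Emit:
send_rows(
  plan=[
    [[0,0,0,0,0,0],[0,0,0,0,0,0],[0,0,0,0,0,0],[0,0,0,0,0,0],[0,0,1,0,0,0],[0,0,2,0,0,0]],
  ],
  gripper=0,
  force=25,
)

```text
time_s: 4.12
position: [0.531, -0.1635, 0.1871]
tool_rot: [[0.353, 0.935, -0.003], [0.935, -0.353, 0.002], [0.0, -0.003, -1.0]]
contact_force: [-0.3, -0.8, -2.3]
gripper_width: 0.0219
grip_force: 24.8
```

Emit:
send_rows(
  plan=[
    [[0,0,5,0,0,0],[0,0,5,0,0,0],[0,0,3,0,0,0],[-1.5,-4,0,0,0,0],[-2,-5,0,0,0,0],[-2,-5,0,0,0,0],[-1.4,-4,0,0,0,0],[-0.5,-1.6,0,0,0,0],[0,0,0,0,0,0],[0,0,0,0,0,0]],
  ],
)

```text
time_s: 5.38
position: [0.4583, -0.3584, 0.3175]
tool_rot: [[0.352, 0.936, -0.0], [0.936, -0.352, 0.002], [0.001, -0.001, -1.0]]
contact_force: [-0.1, 0.0, -2.9]
gripper_width: 0.0216
grip_force: 25.0
```

Emit:
send_rows(
  plan=[
    [[0,0,-5,0,0,0],[0,0,-4,0,0,0],[0,0,-3,0,0,0],[0,0,-2,0,0,0],[0,0,-1,0,0,0],[0,0,0,0,0,0]],
  ],
)

```text
time_s: 6.12
position: [0.4583, -0.3589, 0.1674]
tool_rot: [[0.352, 0.936, -0.001], [0.936, -0.352, 0.001], [0.001, -0.001, -1.0]]
contact_force: [0.7, 0.1, -2.0]
gripper_width: 0.0218
grip_force: 25.0
```

Emit:
send_rows(
  plan=[
    [[0,0,-0.5,0,0,0],[0,0,-0.5,0,0,0],[0,0,0,0,0,0],[0,0,0,0,0,0]],
  ],
)

```text
time_s: 6.62
position: [0.4584, -0.3604, 0.1581]
tool_rot: [[0.354, 0.935, 0.001], [0.935, -0.354, -0.001], [-0.0, 0.002, -1.0]]
contact_force: [1.3, 0.2, 0.5]
gripper_width: 0.0222
grip_force: 25.0
```

Run:
```python
from h import *
print(env.get_state()['contact_force'],env.get_state()['position'])
a=grab('side')['pixels']; b=grab('scene')['pixels']
cv2.imwrite('pics/g2.png',cv2.convertScaleAbs(np.hstack([cv2.resize(a[120:240,200:400],None,fx=2,fy=2),cv2.resize(b[220:420,30:230],(360,360))[:240]]),alpha=1.8,beta=20))
```

```text
[1.26496512 0.19426609 0.54255698] [ 0.45842215 -0.36036101  0.15814315]
```

Emit:
send_rows(
  plan=[
    [[0,0,0,0,0,0],[0,0,0,0,0,0],[0,0,3,0,0,0],[0,0,5,0,0,0],[4,4,2,0,0,0],[4.5,4.5,0,0,0,0],[4.5,4.5,0,0,0,0],[3.7,3.1,0,0,0,0],[0,0,0,0,0,0],[0,0,0,0,0,0]],
  ],
  gripper=0.65,
)

```text
time_s: 7.98
position: [0.6227, -0.2007, 0.2571]
tool_rot: [[0.353, 0.936, -0.002], [0.936, -0.353, -0.0], [-0.001, -0.001, -1.0]]
contact_force: [-0.1, -0.1, 0.3]
gripper_width: 0.0565
grip_force: 0.0
```

Run:
```python
from h import *
a=grab('side')['pixels']; b=grab('scene')['pixels']
cv2.imwrite('pics/g3.png',cv2.convertScaleAbs(np.hstack([cv2.resize(a[120:240,200:400],None,fx=2,fy=2),cv2.resize(b[220:420,30:230],(360,360))[:240]]),alpha=1.8,beta=20))
```

```text
(no output)
```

View pics/g3.png

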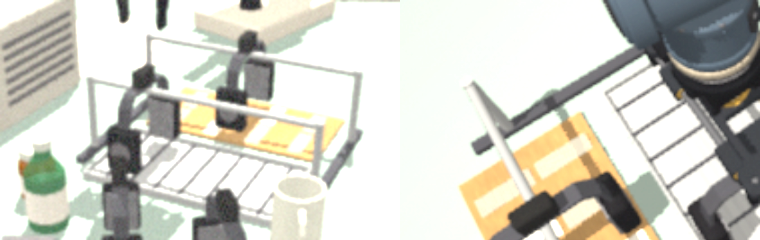

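The first dry pair now hangs over the folder bar, seen at (245,80). Next is the far dry pair.

Emit:
send_rows(
  plan=[
    [[0.2,0.2,-4,0,0,0],[0,0,-4,0,0,0],[0,0,-1.9,0,0,0],[0,0,0,0,0,0]],
  ],
)

```text
time_s: 8.57
position: [0.6233, -0.1994, 0.1568]
tool_rot: [[0.356, 0.935, -0.004], [0.935, -0.356, 0.002], [0.0, -0.005, -1.0]]
contact_force: [-0.4, 0.0, 0.4]
gripper_width: 0.0565
grip_force: 0.0
```

Emit:
send_rows(
  plan=[
    [[0,0,0,0,0,0],[0,0,0,0,0,0],[0,0,0,0,0,0],[0,0,0,0,0,0],[0,0,1,0,0,0],[0,0,2,0,0,0]],
  ],
  gripper=0,
)

```text
time_s: 9.32
position: [0.6245, -0.198, 0.1878]
tool_rot: [[0.353, 0.936, -0.003], [0.936, -0.353, 0.002], [0.0, -0.003, -1.0]]
contact_force: [-0.0, -0.2, -2.7]
gripper_width: 0.0219
grip_force: 24.9
```

Emit:
send_rows(
  plan=[
    [[0,0,5,0,0,0],[0,0,5,0,0,0],[0,0,3,0,0,0],[-1.5,-4,0,0,0,0],[-2,-5,0,0,0,0],[-2,-5,0,0,0,0],[-1.4,-4,0,0,0,0],[-0.5,-1.7,0,0,0,0],[0,0,0,0,0,0],[0,0,0,0,0,0]],
  ],
)

```text
time_s: 10.58
position: [0.5519, -0.3938, 0.3185]
tool_rot: [[0.352, 0.936, -0.0], [0.936, -0.352, 0.002], [0.002, -0.001, -1.0]]
contact_force: [0.7, -0.4, -3.3]
gripper_width: 0.022
grip_force: 25.0
```

Emit:
send_rows(
  plan=[
    [[0,0,-5,0,0,0],[0,0,-4,0,0,0],[0,0,-3,0,0,0],[0,0,-2,0,0,0],[0,0,-1,0,0,0],[0,0,-0.5,0,0,0],[0,0,-0.5,0,0,0],[0,0,0,0,0,0],[0,0,0,0,0,0]],
  ],
)

```text
time_s: 11.7
position: [0.5521, -0.3959, 0.1598]
tool_rot: [[0.354, 0.935, 0.002], [0.935, -0.354, -0.001], [-0.0, 0.002, -1.0]]
contact_force: [0.9, 1.4, 1.0]
gripper_width: 0.0214
grip_force: 25.0
```

Emit:
send_rows(
  plan=[
    [[0,0,0,0,0,0],[0,0,0,0,0,0],[0,0,3,0,0,0],[0,0,5,0,0,0],[0,4,4,0,0,7],[0,5,4,0,0,7],[0,5,4,0,0,6.7],[0,5,4,0,0,0],[0,5,3,0,0,0],[0,5,1,0,0,0]],
  ],
  gripper=0.65,
)

```text
time_s: 12.95
position: [0.5519, -0.1081, 0.4385]
tool_rot: [[0.0, 1.0, 0.005], [1.0, -0.0, -0.002], [-0.002, 0.005, -1.0]]
contact_force: [0.1, 0.5, 0.1]
gripper_width: 0.0565
grip_force: 0.0
```

Emit:
send_rows(
  plan=[
    [[0,0,0,0,0,0],[0,0,0,0,0,0],[0,0,0,0,0,0]],
  ],
)

```text
time_s: 13.32
position: [0.5512, -0.1105, 0.4348]
tool_rot: [[0.002, 1.0, -0.002], [1.0, -0.002, 0.0], [0.0, -0.002, -1.0]]
contact_force: [0.3, -0.5, 0.4]
gripper_width: 0.0566
grip_force: 0.0
```

Run:
```python
from h import *
w=grab('wrist');a=w['pixels'];b=grab('scene')['pixels'];s=grab('side')['pixels']
np.save('w2.npy',w['cam_to_world'])
cv2.imwrite('pics/w2.png',a)
top=cv2.resize(a[0:250],(800,357))
bot=np.hstack([cv2.resize(s[130:250,190:390],(400,240)),cv2.resize(b[220:420,30:363],(400,240))])
cv2.imwrite('pics/g4.png',cv2.convertScaleAbs(np.vstack([top,bot]),alpha=1.6,beta=15))
```

```text
(no output)
```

View pics/g4.png

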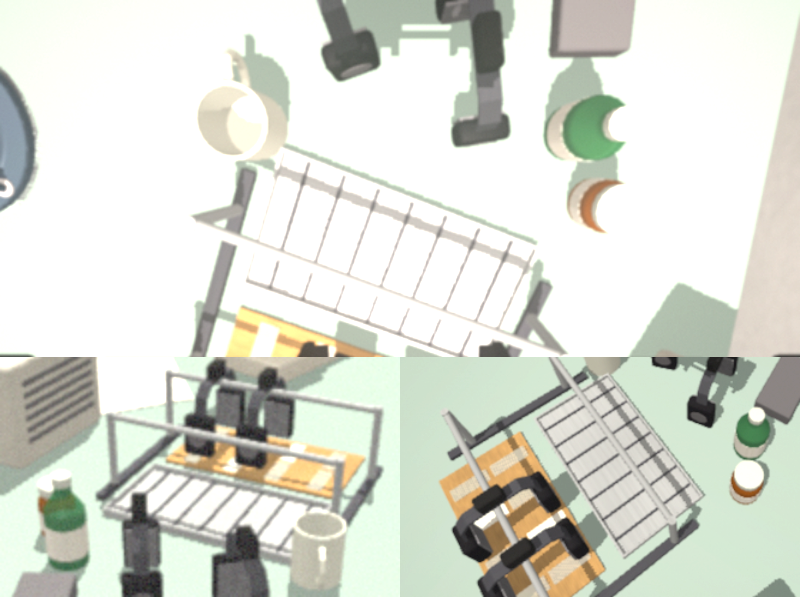

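Both dry pairs hang over the folder bar, at (215,410) and (265,415), so step 1 is done. Wet A's pad is at the top of the picture at (487,45). I'll move over for a view of both wet pairs.

Emit:
send_rows(
  plan=[
    [[0,4,0,0,0,0],[0,5,0,0,0,0],[0,4,0,0,0,0],[0,2,0,0,0,0],[0,0,0,0,0,0],[0,0,0,0,0,0],[0,0,0,0,0,0]],
  ],
)

```text
time_s: 14.35
position: [0.5516, 0.0394, 0.4356]
tool_rot: [[0.002, 1.0, -0.0], [1.0, -0.002, -0.0], [-0.0, -0.0, -1.0]]
contact_force: [0.1, -0.8, -0.2]
gripper_width: 0.0566
grip_force: 0.0
```

Run:
```python
from h import *
w=grab('wrist');a=w['pixels']
np.save('w3.npy',w['cam_to_world'])
cv2.imwrite('pics/w3.png',a)
cv2.imwrite('pics/w3v.png',cv2.convertScaleAbs(cv2.resize(a[0:260,130:500],(740,520),interpolation=cv2.INTER_CUBIC),alpha=1.6,beta=15))
g=cv2.cvtColor(a,cv2.COLOR_BGR2GRAY)
m=(g<45).astype(np.uint8);m[240:]=0
n,l,st,ce=cv2.connectedComponentsWithStats(m)
for i in range(1,n):
  if st[i,4]>60:print(st[i],ce[i].round(1))
```

```text
[330   0  16   6  70] [337.3   2. ]
```

View pics/w3v.png

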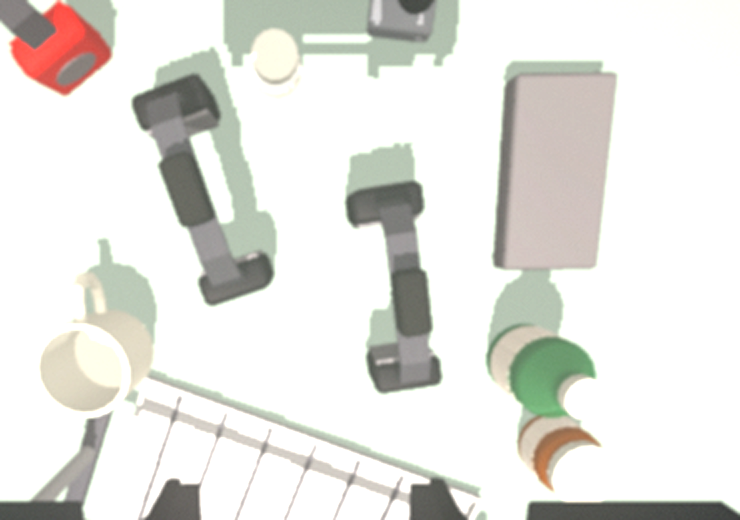

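Wet A pad at full-image (335.5,151), wet B pad at (223.5,94), both upright.

Run:
```python
from h import *
w=grab('wrist')
P=lambda n,u,z:print(n,onz(w,130+u[0]/2,u[1]/2,z).round(3))
P('A pad',(411,302),.147);P('A e1',(407,270),.15);P('A e2',(414,335),.15);P('A cupfar',(385,195),.076);P('A cupnear',(404,375),.076)
P('B pad',(188,188),.147);P('B e1',(180,152),.15);P('B e2',(197,225),.15);P('B cupfar',(175,97),.076);P('B cupnear',(237,285),.076)
P('pot',(274,48),.06);P('lever tip',(414,0),.09);P('base',(400,25),.025);P('bottle',(580,395),.15);P('mug',(86,370),.09)
```

```text
A pad [0.624 0.065 0.147]
A e1 [0.62  0.086 0.15 ]
A e2 [0.626 0.043 0.15 ]
A cupfar [0.612 0.136 0.076]
A cupnear [ 0.632 -0.003  0.076]
B pad [0.476 0.138 0.147]
B e1 [0.473 0.159 0.15 ]
B e2 [0.482 0.115 0.15 ]
B cupfar [0.458 0.204 0.076]
B cupnear [0.499 0.07  0.076]
pot [0.53  0.239 0.06 ]
lever tip [0.626 0.261 0.09 ]
base [0.626 0.263 0.025]
bottle [ 0.745 -0.     0.15 ]
mug [0.379 0.005 0.09 ]
```

Emit:
send_rows(
  plan=[
    [[3,1.2,-3,0,0,4],[3,1.2,-5,0,0,4],[1,0.3,-5,0,0,0],[0,0,-5,0,0,0],[0,0,-4,0,0,0],[0,0,0,0,0,0],[0,0,0,0,0,0]],
  ],
)

```text
time_s: 15.32
position: [0.6227, 0.0673, 0.2173]
tool_rot: [[-0.139, 0.99, 0.003], [0.99, 0.139, -0.0], [-0.001, 0.003, -1.0]]
contact_force: [0.7, 0.9, 0.5]
gripper_width: 0.0566
grip_force: 0.0
```

Run:
```python
from h import *
w=grab('wrist');a=w['pixels']
print(env.get_state()['position'])
print(proj(w,np.array([.624,.065,.147])), proj(w,np.array([*env.get_state()['position'][:2],.147])))
cv2.imwrite('pics/g5.png',cv2.convertScaleAbs(a[60:380,100:460],alpha=1.8,beta=15))
```

```text
[0.6230737  0.06744127 0.21806117]
[283.34370444 223.84260819] [282.55342654 220.54906602]
```

View pics/g5.png

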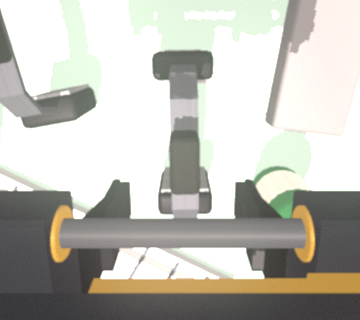

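The pad is centred at crop (184,160) and square to the fingers. I'll lower and grip.

Emit:
send_rows(
  plan=[
    [[0,-0.2,-4,0,0,0],[0,0,-3,0,0,0],[0,0,-1.2,0,0,0],[0,0,0,0,0,0]],
  ],
)

```text
time_s: 15.88
position: [0.6221, 0.0657, 0.1346]
tool_rot: [[-0.139, 0.99, 0.001], [0.99, 0.139, -0.0], [-0.0, 0.001, -1.0]]
contact_force: [-0.0, -0.4, -0.0]
gripper_width: 0.0564
grip_force: 0.0
```

Emit:
send_rows(
  plan=[
    [[0,0,0,0,0,0],[0,0,0,0,0,0],[0,0,0,0,0,0],[0,0,0,0,0,0],[0,0,1,0,0,0],[0,0,2,0,0,0],[0,0,0,0,0,0]],
  ],
  gripper=0,
)

```text
time_s: 16.75
position: [0.6225, 0.0658, 0.1653]
tool_rot: [[-0.139, 0.99, 0.004], [0.99, 0.139, -0.0], [-0.001, 0.004, -1.0]]
contact_force: [-0.2, -0.3, -2.1]
gripper_width: 0.0219
grip_force: 24.9
```

Emit:
send_rows(
  plan=[
    [[0,0,5,0,0,0],[0,0,5,0,0,0],[0,0,5,0,0,0],[0,-4,0,0,0,-7],[-0.5,-5,0,0,0,-7],[-0.5,-5,0,0,0,-7],[-0.5,-5,0,0,0,-7.7],[-0.2,-4,0,0,0,0],[0,-2.8,0,0,0,0],[0,0,0,0,0,0]],
  ],
)

```text
time_s: 18.0
position: [0.6037, -0.1944, 0.3124]
tool_rot: [[0.357, 0.934, -0.002], [0.934, -0.357, 0.0], [-0.0, -0.002, -1.0]]
contact_force: [-0.6, -0.1, -2.5]
gripper_width: 0.0217
grip_force: 25.0
```

Emit:
send_rows(
  plan=[
    [[0,0,0,0,0,0],[0,0,-4,0,0,0],[0,0,-4,0,0,0],[0,0,-3,0,0,0],[0,0,-2,0,0,0],[0,0,-1,0,0,0],[0,0,0,0,0,0]],
  ],
)

```text
time_s: 18.88
position: [0.6042, -0.1912, 0.1733]
tool_rot: [[0.352, 0.936, -0.001], [0.936, -0.352, 0.001], [0.0, -0.001, -1.0]]
contact_force: [-0.2, -0.1, -2.5]
gripper_width: 0.0218
grip_force: 25.0
```

Emit:
send_rows(
  plan=[
    [[0,0,-0.6,0,0,0],[0,0,-0.5,0,0,0],[0,0,-0.4,0,0,0],[0,0,0,0,0,0],[0,0,0,0,0,0]],
  ],
)

```text
time_s: 19.5
position: [0.6045, -0.1923, 0.1588]
tool_rot: [[0.354, 0.935, 0.0], [0.935, -0.354, -0.0], [-0.0, 0.0, -1.0]]
contact_force: [-0.5, 0.1, -1.8]
gripper_width: 0.0218
grip_force: 25.0
```

Emit:
send_rows(
  plan=[
    [[0,0,-0.2,0,0,0],[0,0,-0.1,0,0,0],[0,0,0,0,0,0],[0,0,0,0,0,0]],
  ],
)

```text
time_s: 20.0
position: [0.6047, -0.1924, 0.1566]
tool_rot: [[0.353, 0.935, 0.001], [0.935, -0.353, -0.001], [-0.0, 0.001, -1.0]]
contact_force: [-1.6, 0.2, 5.6]
gripper_width: 0.0219
grip_force: 25.0
```

Emit:
send_rows(
  plan=[
    [[0,0,0,0,0,0],[0,0,0,0,0,0],[0,0,3,0,0,0],[0,0,5,0,0,0],[-2,4,5,0,0,7],[-2.5,5,2,0,0,8],[-2.5,5,0,0,0,8],[-2.5,5,0,0,0,8],[-2.2,5,0,0,0,7],[0,0,0,0,0,0]],
  ],
  gripper=0.65,
)

```text
time_s: 21.25
position: [0.4863, 0.0481, 0.3021]
tool_rot: [[-0.302, 0.953, -0.002], [0.953, 0.302, 0.001], [0.001, -0.001, -1.0]]
contact_force: [0.2, -0.6, -0.3]
gripper_width: 0.0569
grip_force: 0.0
```

Run:
```python
from h import *
w=grab('wrist');a=w['pixels'];s=grab('side')['pixels'];b=grab('scene')['pixels']
np.save('w4.npy',w['cam_to_world'])
print(env.get_state()['position'])
cv2.imwrite('pics/g6.png',cv2.convertScaleAbs(np.vstack([cv2.resize(a[0:280],(700,350)),np.hstack([cv2.resize(s[130:250,190:390],(350,210)),cv2.resize(b[220:400,80:380],(350,210))])]),alpha=1.7,beta=15))
```

```text
[0.48943775 0.0445793  0.30235788]
```

View pics/g6.png

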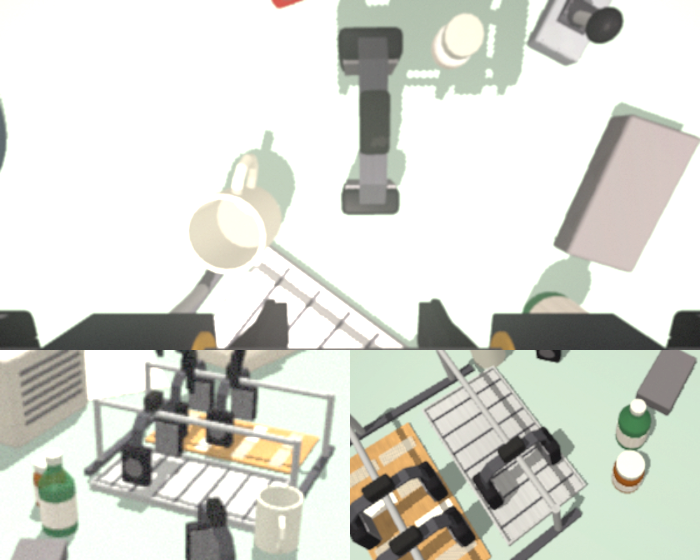

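Wet A hangs over the tray bar. Wet B's pad is at (299,98) full-image, its band is square to the gripper, and it may have moved slightly.

Run:
```python
from h import *
w=grab('wrist');w['cam_to_world']=np.load('w4.npy')
for n,u,z in(('pad',(374,122),.147),('far',(370.5,47),.076),('near',(371,195),.076),('lever tip',(604,25),.092),('base',(570,25),.025),('basecorner',(607,20),.025)):print(n,onz(w,u[0]/1.25,u[1]/1.25,z).round(3))
print(env.get_state()['position'])
```

```text
pad [0.474 0.137 0.147]
far [0.454 0.198 0.076]
near [0.494 0.079 0.076]
lever tip [0.628 0.266 0.092]
base [0.628 0.283 0.025]
basecorner [0.659 0.298 0.025]
[0.48960377 0.04416999 0.30229343]
```

Emit:
send_rows(
  plan=[
    [[-0.5,4,0,0,0,0],[-0.5,4,-2,0,0,0],[-0.2,1.2,-3,0,0,0],[0,0,-3,0,0,0],[0,0,0,0,0,0],[0,0,0,0,0,0]],
  ],
)

```text
time_s: 22.2
position: [0.4781, 0.1363, 0.223]
tool_rot: [[-0.296, 0.955, 0.001], [0.955, 0.296, 0.0], [-0.0, 0.001, -1.0]]
contact_force: [0.3, 0.1, 0.2]
gripper_width: 0.0566
grip_force: 0.0
```

Run:
```python
from h import *
w=grab('wrist');a=w['pixels'];p=env.get_state()['position']
print(p,proj(w,np.array([.476,.137,.15])))
g=cv2.cvtColor(a,cv2.COLOR_BGR2GRAY)
for r in (190,205,220): print(r,g[r,240:330:3].tolist())
```

```text
[0.47826765 0.13639875 0.22336711] [279.8041216  217.79049621]
190 [175, 175, 175, 176, 175, 175, 175, 170, 50, 47, 48, 48, 49, 48, 48, 48, 47, 65, 113, 112, 113, 115, 134, 175, 175, 175, 175, 175, 176, 176]
205 [175, 175, 176, 174, 175, 175, 175, 160, 51, 56, 55, 54, 53, 54, 54, 55, 51, 54, 115, 113, 114, 114, 115, 114, 114, 162, 174, 174, 174, 175]
220 [175, 174, 175, 175, 174, 175, 175, 133, 53, 53, 55, 55, 53, 53, 52, 54, 52, 50, 97, 96, 105, 114, 114, 113, 170, 176, 175, 175, 176, 175]
```

Emit:
send_rows(
  plan=[
    [[-0.2,0.1,-4,0,0,0],[0,0,-3.5,0,0,0],[0,0,-1.3,0,0,0],[0,0,0,0,0,0]],
  ],
)

```text
time_s: 22.75
position: [0.4753, 0.1378, 0.1346]
tool_rot: [[-0.297, 0.955, 0.0], [0.955, 0.297, 0.0], [-0.0, 0.0, -1.0]]
contact_force: [0.8, 1.1, 0.3]
gripper_width: 0.0564
grip_force: 0.0
```

Emit:
send_rows(
  plan=[
    [[0,0,0,0,0,0],[0,0,0,0,0,0],[0,0,0,0,0,0],[0,0,0,0,0,0],[0,0,1,0,0,0],[0,0,2,0,0,0],[0,0,0,0,0,0]],
  ],
  gripper=0,
)

```text
time_s: 23.62
position: [0.4758, 0.1382, 0.1656]
tool_rot: [[-0.297, 0.955, 0.003], [0.955, 0.297, 0.0], [-0.001, 0.003, -1.0]]
contact_force: [0.1, -0.3, -3.2]
gripper_width: 0.0217
grip_force: 24.9
```

Emit:
send_rows(
  plan=[
    [[0,0,5,0,0,0],[0,0,5,0,0,0],[0,0,5,0,0,0],[0,-4,0,0,0,-7],[0,-5,0,0,0,-8],[0,-5,0,0,0,-8],[0,-5,0,0,0,-8],[0,-5,0,0,0,-7],[-0.1,-4,0,0,0,0],[0,0,0,0,0,0]],
  ],
)

```text
time_s: 24.88
position: [0.4734, -0.1447, 0.3134]
tool_rot: [[0.358, 0.934, -0.001], [0.934, -0.358, -0.0], [-0.001, -0.001, -1.0]]
contact_force: [0.4, 0.7, -2.8]
gripper_width: 0.022
grip_force: 25.0
```

Emit:
send_rows(
  plan=[
    [[0,0,0,0,0,0],[0,0,0,0,0,0],[0,0,0,0,0,0]],
  ],
)

```text
time_s: 25.25
position: [0.4737, -0.1409, 0.3142]
tool_rot: [[0.352, 0.936, -0.0], [0.936, -0.352, 0.0], [0.0, -0.0, -1.0]]
contact_force: [0.1, -0.4, -2.9]
gripper_width: 0.0219
grip_force: 25.0
```

Emit:
send_rows(
  plan=[
    [[0,0,-4,0,0,0],[0,0,-4,0,0,0],[0,0,-3,0,0,0],[0,0,-2,0,0,0],[0,0,-1,0,0,0],[0,0,-0.7,0,0,0],[0,0,-0.5,0,0,0],[0,0,-0.4,0,0,0],[0,0,0,0,0,0],[0,0,0,0,0,0]],
  ],
)

```text
time_s: 26.5
position: [0.4739, -0.142, 0.1586]
tool_rot: [[0.353, 0.935, 0.0], [0.935, -0.353, -0.0], [-0.0, 0.001, -1.0]]
contact_force: [-0.1, 0.3, -2.2]
gripper_width: 0.0219
grip_force: 25.0
```

Emit:
send_rows(
  plan=[
    [[0,0,-0.2,0,0,0],[0,0,-0.1,0,0,0],[0,0,0,0,0,0],[0,0,0,0,0,0]],
  ],
)

```text
time_s: 27.0
position: [0.474, -0.1421, 0.1579]
tool_rot: [[0.353, 0.936, 0.002], [0.936, -0.353, -0.001], [-0.001, 0.002, -1.0]]
contact_force: [-3.3, 1.3, 15.6]
gripper_width: 0.0216
grip_force: 25.0
```

Emit:
send_rows(
  plan=[
    [[0,0,0,0,0,0],[0,0,0,0,0,0],[0,0,3,0,0,0],[0,0,5,0,0,0],[2,4,5,0,0,7],[3,5,4,0,0,7],[3,5,0,0,0,6.7],[3,5,0,0,0,0],[3,4,0,0,0,0],[1,3,0,0,0,0]],
  ],
  gripper=0.65,
)

```text
time_s: 28.25
position: [0.6203, 0.1115, 0.3164]
tool_rot: [[-0.001, 1.0, 0.0], [1.0, 0.001, 0.0], [0.0, 0.0, -1.0]]
contact_force: [0.5, -0.2, 0.0]
gripper_width: 0.0569
grip_force: 0.0
```

Emit:
send_rows(
  plan=[
    [[0,0,0,0,0,0],[0,0,0,0,0,0],[0,0,0,0,0,0]],
  ],
  gripper=0,
)

```text
time_s: 28.62
position: [0.6186, 0.1083, 0.3172]
tool_rot: [[0.001, 1.0, -0.0], [1.0, -0.001, -0.0], [-0.0, -0.0, -1.0]]
contact_force: [-0.6, -0.5, -0.1]
gripper_width: 0.0342
grip_force: 0.0
```

Run:
```python
from h import *
w=grab('wrist');a=w['pixels'];s=grab('side')['pixels'];b=grab('scene')['pixels']
np.save('w5.npy',w['cam_to_world'])
cv2.imwrite('pics/g7.png',cv2.convertScaleAbs(np.vstack([cv2.resize(a[0:200,130:430],(600,400)),np.hstack([cv2.resize(s[130:250,190:390],(300,180)),cv2.resize(b[200:380,80:380],(300,180))])]),alpha=1.7,beta=15))
```

```text
(no output)
```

View pics/g7.png

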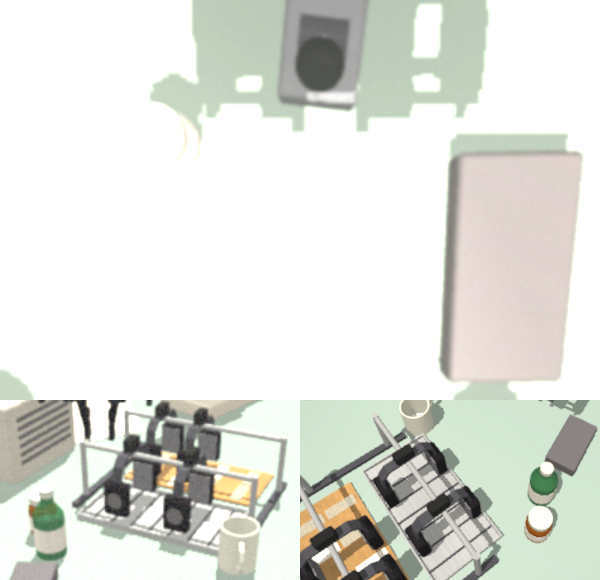

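All four pairs hang: dry on the folder bar, wet on the tray bar. The lever ball at (290,32) leans toward -y, so I'll push it toward +y.

Run:
```python
from h import *
w=grab('wrist');w['cam_to_world']=np.load('w5.npy')
for n,u,z in(('ball',(320,64),.092),('c1',(283,96),.025),('c2',(356,99),.025),('l',(290,0),.025),('r',(366,0),.025)):print(n,onz(w,130+u[0]/2,u[1]/2,z).round(3))
```

```text
ball [0.627 0.265 0.092]
c1 [0.605 0.262 0.025]
c2 [0.651 0.26  0.025]
l [0.61  0.314 0.025]
r [0.656 0.314 0.025]
```

Emit:
send_rows(
  plan=[
    [[0.5,4,-3,0,0,0],[0.5,4,-5,0,0,0],[0,2.5,-5,0,0,0],[0,0,-5,0,0,0],[0,0,-3.5,0,0,0],[0,0,-1.7,0,0,0],[0,0,0,0,0,0],[0,0,0,0,0,0]],
  ],
)

```text
time_s: 29.82
position: [0.6302, 0.2135, 0.0884]
tool_rot: [[0.0, 1.0, 0.003], [1.0, -0.0, 0.001], [0.001, 0.003, -1.0]]
contact_force: [0.3, -0.1, -0.0]
gripper_width: 0.0005
grip_force: 0.0
```

Emit:
send_rows(
  plan=[
    [[0,1,0,0,0,0],[0,1,0,0,0,0],[0.1,1,0,0,0,0],[0.1,1,0,0,0,0],[0.1,1,0,0,0,0],[0.1,1,0,0,0,0],[0.1,1,0,0,0,0],[0.1,1,0,0,0,0],[0,1,0,0,0,0],[0,0,0,0,0,0]],
  ],
)

```text
time_s: 31.08
position: [0.6345, 0.3046, 0.0864]
tool_rot: [[-0.001, 1.0, -0.0], [1.0, 0.001, 0.0], [0.0, -0.0, -1.0]]
contact_force: [0.8, 0.0, -0.2]
gripper_width: 0.0001
grip_force: 0.0
```

Small steps until the end stop shows in the force.

Emit:
send_rows(
  plan=[
    [[0,0.5,0,0,0,0],[0,0.4,0,0,0,0],[0,0.3,0,0,0,0],[0,0,0,0,0,0]],
  ],
)

```text
time_s: 31.58
position: [0.6346, 0.3101, 0.0864]
tool_rot: [[-0.001, 1.0, -0.003], [1.0, 0.001, -0.009], [-0.009, -0.003, -1.0]]
contact_force: [-0.7, -13.2, 2.0]
gripper_width: 0.0004
grip_force: 5.8
```

The end stop pushes back with 13 N, so I'll back off and check.

Emit:
send_rows(
  plan=[
    [[0,-2,0,0,0,0],[0,-4,1,0,0,0],[0,-4,5,0,0,0],[0,-3,6,0,0,0],[0,-2,6,0,0,0],[0,0,3,0,0,0],[0,0,0,0,0,0],[0,0,0,0,0,0]],
  ],
)

```text
time_s: 32.58
position: [0.6338, 0.1687, 0.2892]
tool_rot: [[-0.0, 1.0, -0.002], [1.0, 0.0, 0.0], [0.0, -0.002, -1.0]]
contact_force: [0.3, 0.9, -0.2]
gripper_width: -0.0
grip_force: 0.0
```

Run:
```python
from h import *
s=grab('side');c=grab('scene');w=grab('wrist');np.save('w6.npy',w['cam_to_world'])
cv2.imwrite('pics/g8.png',cv2.convertScaleAbs(np.vstack([np.hstack([cv2.resize(s['pixels'][130:330,190:390],(400,400)),cv2.resize(w['pixels'][0:200,180:380],(400,400))]),cv2.resize(c['pixels'][200:400,30:430],(400,200)).repeat(2,1)]),alpha=1.7,beta=15))
```

```text
(no output)
```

View pics/g8.png

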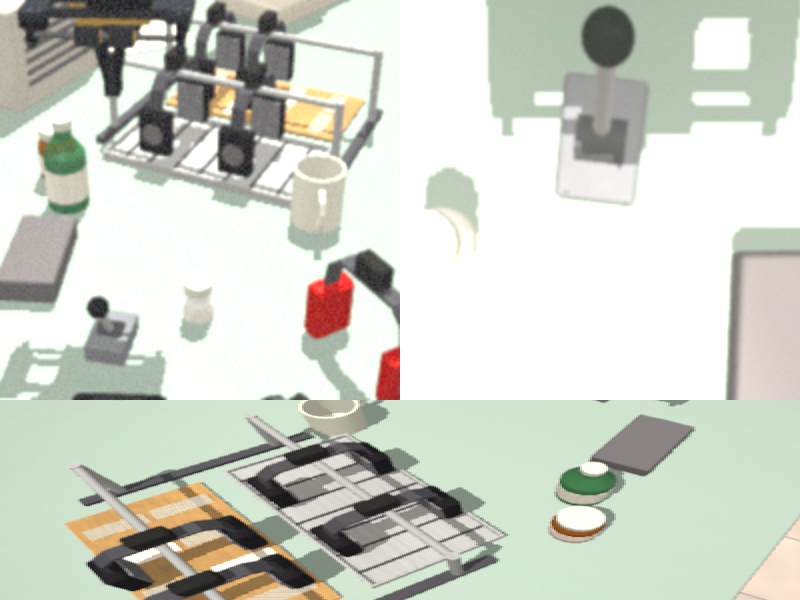

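The lever ball is now on the far side of its base at (608,37), and all pairs hang free. One numeric check, then I hand in.

Run:
```python
from h import *
w=grab('wrist');w['cam_to_world']=np.load('w6.npy')
p=onz(w,284,18.5,.092);q=[onz(w,180+u/2,v/2,.025) for u,v in((157,202),(232,204),(167,75),(248,82))]
m=np.mean(q,0);print(p,m,'lean',np.arcsin(min(1,np.hypot(*(p-m)[:2])/.08)))
if np.hypot(*(p-m)[:2])>.033: print(env.close_job())
```

```text
[0.63433987 0.33140673 0.092     ] [0.63021952 0.29180265 0.025     ] lean 0.5209714874056521
the job is handed in; nothing more can be done
None
```

The job is handed in: both dry pairs hang on the bar without the tray, both washed pairs hang on the bar above the drip tray, and the fan lever is at its end stop (measured lean about 0.5 rad).

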